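# Stow the check weight and snap the slide lid home

## Robot

A 7-joint arm with a two-finger parallel gripper is mounted at the origin on the work surface. World frame = base frame: x ahead of the robot, y to its left, z up, the work surface at z = 0. Lengths are in m, angles in degrees, forces in N, time in s.
With the tool pointing down it reaches from about 0.4 to 0.85 m from the base axis. Payload 4.5 kg.
Tool frame: the origin (TCP) lies midway between the tips of the shut fingers; the grasp point (between the pads) lies 19 mm behind it; z points along the fingers, y is the direction in which the jaws open and shut (so a half turn about z gives the same grasp; the last joint's range is limited). The gripper opens to 88 mm and grips with 3 to 60 N. Pads are 18 mm wide; open, the fingers measure 123 mm over their backs; the gripper's body (75 mm by 187 mm) begins 45 mm behind the grasp point.
Start: joints at [76.536, 39.483, -11.15, 89.685, 9.013, 51.709, -12.324], TCP at [0.166, -0.603, 0.239] pointing down, gripper open.
Joint ranges: [-172.22, 172.22], [-26.19, 119.32], [-84.43, 86.54], [7.71, 146.69], [-57.33, 237.33], [2.42, 119.75], [-152.13, 152.13]. Speed limits (degrees/s): [147.25, 147.25, 180, 180, 180, 180, 180].

## Interface

Orientations are given as a 3x3 rotation matrix whose columns are the frame's x, y, z axes.
In Python, from workcell import arm, vision, nets gives the robot as it stands. Calls block until the motion is done:
- arm.move_pose(position, orientation): joint-space move of the TCP to a pose.
- arm.movel(position, velocity=0.15, frame=None): straight line of the TCP; frame=None keeps the orientation; velocity is the mean speed in m/s.
- arm.move_j(angles): joint-space move.
- arm.gripper_open() and arm.close(strength=None): open the fingers fully, or close them until they stop; strength is the grip in N (None keeps the last).
- arm.wait(seconds).
- arm.inverse_kinematics(position, orientation): joint angles nearest the present ones, or None.
- vision.capture(name): name is "side" or "top"; returns the picture (400x640x3 uint8, red, green, blue); there is no depth.
- vision.camera_info(name): a dict with "fx", "fy", "cx", "cy" (pixels), "D" ([k1, k2, p1, p2, k3] as OpenCV has them; the pictures are not rectified), "R" (3x3) and "t" (3): a world point X has camera coordinates R X + t. Camera axes: x right, y down, z forward; pixel columns grow to the right and rows downward; lengths in m; the calibration is good to about 2 mm. A picture is of the moment at which its call begins. camera_info takes no time and is no camera call.
A pose or a line that the arm cannot do raises arm.MotionError and nothing moves.
- arm.job_done(): hands the job in, once; it reports no verdict.
Trained networks look in the newest picture that a camera, given by its name, has taken for a name from the list of things; names that differ only in an ending like _2 or _b are one class to them, and where a whole thing is asked for, a point or a joint stands for the part that bears it (a point fixed in the world has none). Each returns a list of dicts, best first, with "conf" (0 to 1); they miss things now and then, are a little off and sometimes report something else, mostly with a low value. They report only what shows in the picture. A call takes as long as a camera call. They do not tell look-alikes from the thing itself.
- nets.search_frame(camera, label): "box" ([left, top, right, bottom] in pixels, round what is visible of it).
Readings, each from a call of its own:
- arm.get_t(): time.
- arm.get_qpos(): joint angles.
- arm.get_joint_vel(): joint speeds.
- arm.get_effort(): joint torques, N m.
- arm.get_tcp_pos(): TCP position.
- arm.get_orientation(): TCP orientation.
- arm.get_contact_force(): force on the tool from outside, world axes, zero at the start.
- arm.get_wrist_torque(): the same for the moment, N m.
- arm.get_width(): opening from 0.0 (shut) to 1.0 (fully open).
Only numpy, scipy, OpenCV 4.12 (cv2) and the standard library are available. Lean on these libraries where they do the work, as an engineer would, in place of code of your own. Each camera call takes 0.05 s, during which the arm holds its last target.

## Task

Stand the brass check weight upright on the floor of the open slide-lid case, then push the lid shut along its grooves and force it over the springy ridge at the end until it is fully home, and press it firmly on the end bar to be sure, with about 15 N. Keep the push steady: the end bar is brittle and must not be rammed (30 N breaks it). Leave the bottle, beaker and dish alone.

Things in the scene. Friction and masses are not known exactly. Their poses are not given: they have to be found in the camera images.
- case: grey plastic slide-lid case, fixed to the bench, 180 long (x) x 106 wide (y) x 62 mm high; origin under its centre, z up, x along the grooves towards the closed end. Floor inside at 6 mm; inner space x -84 to +72, y -40 to +40 mm. Grooves in the side walls: channel floor at 50 mm, lips over it from 57.6 to 61.6 mm above the bench
- case_space (a point): point on the inner floor of the case, 6 mm above the bench, at x = +42, y = 0 of the case: the part that the open lid leaves uncovered, good for standing the weight on; axes as the case
- lid_thumb (a point): centre of the thumb bar, 10 (x) x 50 (y) x 16 mm high, on top of the lid at its rear end, from 56 to 72 mm above the bench; the lid's rear edge lies 5 mm behind this point. Axes as the lid: x towards the closed end, z up. At the start the lid stands open by 80 to 92 mm, its rear jutting out and drooping up to 3 mm
- lid_front (a point): middle of the lid's front edge, at half its thickness (53 mm above the bench); 171 mm ahead of lid_thumb along the lid's x; axes as the lid. A slot 14 mm long x 48 mm wide lies behind the rounded nose bar and takes the ridge when the lid is home
- endbar_face (a point): middle of the end bar's inner face, at the same height as lid_front, axes as the case; the lid is home when lid_front meets this point
- endbar: the end bar, grey plastic, 4 x 106 x 11.6 mm, standing on the closed end of the case; the lid's stop. It is brittle: pressing the lid firmly on it with 12 to 25 N is right, under 11 N is too little, over 30 N breaks it. Origin at the centre of its underside, axes as the case
- lid: pale grey plastic lid, loose in the grooves, 176 x 95 x 6 mm, 95 to 160 g, 1.5 mm play at the sides and above; origin at the centre of its underside, x towards the closed end; when home its origin is at x = -2 mm of the case and its rear edge is flush with the case
- weight: the brass check weight: origin at the centre of its underside, z up when upright
- weight_mid (a point): centre of the brass weight's cylindrical body (28 mm across, 28 mm high; this point is 14 mm above its underside); a small knob on top brings it to 40 mm in all. 120 to 210 g, stands upright on the bench
- bottle: amber glass bottle with a black cap, 60 mm across, 150 mm high, bystander; origin under its centre
- beaker: glass beaker, 68 mm across, 85 mm high, bystander; origin under its centre
- dish: white ceramic dish, 72 mm across, 30 mm high, bystander; origin under its centre
- ridge_top (a point): crest of the small springy ridge on the channel floor of the closed end: 40 mm long in y, 3.6 mm high, 30 degree flanks, 10 mm before the end bar; axes as the case. The lid's nose meets it in the last 16 mm of travel, must be forced over it (about 10 to 22 N along x), and drops behind it
There are look-alikes about, which are no part of the job. Of the things shaped like the weight, the brass one is meant.

How it is judged (in metres and radians):
On the way, in this order (a step that is already met when the one before it is completed fails the run):
1. the weight stands upright on the floor of the case, let go, with the lid still open (x of weight in the frame of case between -0.01 and 0.062 m and y of weight in the frame of case between -0.035 and 0.035 m and z of weight in the frame of case below 0.012 m and angle between weight's own z axis and vertical below 0.15 rad and contact force between each of the arm, the fingers and weight below 0.05 N and linear speed of weight below 0.03 m/s and x of lid_front in the frame of endbar_face below -0.04 m), for 0.2 s.
2. the lid has crossed the ridge and is pressed on the end bar with at least 11 N (x of lid_front in the frame of endbar_face between -0.0022 and 0.003 m and z of lid_front in the frame of endbar_face between -0.003 and 0.0035 m and angle between the x axis of lid_front and the x axis of case, either way round below 0.05 rad and angle between the z axis of lid_front and the z axis of case, either way round below 0.05 rad and contact force between lid and endbar above 11 N), for 0.1 s.
At the end, for the whole second after the job is handed in: the lid lies in its grooves with its front edge within 2.2 mm of the end bar, over the ridge, and the weight stands upright (within 0.15 rad) on the floor inside the case; all at rest (x of lid_front in the frame of endbar_face between -0.0022 and 0.003 m and z of lid_front in the frame of endbar_face between -0.003 and 0.0035 m and angle between the x axis of lid_front and the x axis of case, either way round below 0.05 rad and angle between the z axis of lid_front and the z axis of case, either way round below 0.05 rad and y of weight in the frame of case between -0.035 and 0.035 m and z of weight in the frame of case below 0.012 m and angle between weight's own z axis and vertical below 0.15 rad and x of weight in the frame of case between -0.075 and 0.065 m and linear speed of weight below 0.02 m/s and linear speed of lid below 0.01 m/s); the robot touches nothing.
It fails at once if the lid is rammed against the end bar with more than 30 N (contact force between lid and endbar above 30 N).
It fails at once if the bottle is moved more than 30 mm or tipped (distance of bottle from where it was at the start of the episode above 0.03 m or angle between bottle's own z axis and vertical above 0.5 rad).
It fails at once if the beaker is moved more than 30 mm or tipped (distance of beaker from where it was at the start of the episode above 0.03 m or angle between beaker's own z axis and vertical above 0.5 rad).
It fails at once if the dish is moved more than 30 mm or tipped (distance of dish from where it was at the start of the episode above 0.03 m or angle between dish's own z axis and vertical above 0.5 rad).
It also fails if it takes over 64 s, if anything falls off the work surface, if the arm or the gripper's body presses on something with over 40 N, if the wrist force passes 120 N, or if a joint passes its speed limit or range.

## Working session

There is one attempt and no reset: what is moved stays moved. The work goes in short steps, each a Python script; the robot and the scene stay as the last script left them, time stands still between calls to the robot, and variables do not carry over. Pictures are saved under pics/ and viewed, and the job is handed in when it is done.

```bash
ls; mkdir -p pics; python3 - <<'E'
from workcell import arm, vision, nets
import cv2
for c in ("side","top"):
    im=vision.capture(c); cv2.imwrite(f"pics/{c}0.png",im[:,:,::-1])
    i=vision.camera_info(c); print(c,i)
    for l in ("weight","case","lid","lid_thumb","endbar","bottle","beaker","dish"):
        print(l,[(d["box"],round(d["conf"],2)) for d in nets.search_frame(c,l)][:5])
print(arm.get_t(),arm.get_orientation())
E
```

```text
pics
side {'fx': 387.9093634260528, 'fy': 387.9093634260528, 'cx': 326.55185283934867, 'cy': 198.86334407542444, 'D': array([-0.08337672,  0.        ,  0.        ,  0.        ,  0.        ]), 'R': array([[ 0.87428694, -0.48527688, -0.01134428],
       [-0.37783335, -0.66567035, -0.64352541],
       [ 0.30473645,  0.56691211, -0.76534068]]), 't': array([-0.48059956,  0.26244385,  0.85455079])}
weight [([350.0, 295.9, 366.1, 309.2], 0.55), ([376.6, 314.4, 390.6, 332.6], 0.5)]
case [([272.7, 147.9, 322.3, 214.1], 0.57)]
lid [([282.9, 174.5, 332.1, 227.9], 0.75)]
lid_thumb [([281.8, 169.3, 326.1, 226.0], 0.64)]
endbar [([279.9, 148.9, 305.8, 156.4], 0.62)]
bottle [([429.5, 240.7, 466.1, 291.2], 0.84)]
beaker [([213.8, 119.1, 239.1, 157.1], 0.93)]
dish [([280.2, 169.7, 332.0, 229.5], 0.62), ([305.1, 124.9, 326.8, 140.5], 0.6), ([430.8, 241.8, 464.9, 290.0], 0.27)]
top {'fx': 424.2538039660916, 'fy': 424.2538039660916, 'cx': 316.3171382402024, 'cy': 203.84355273818736, 'D': array([-0.07627307,  0.        ,  0.        ,  0.        ,  0.        ]), 'R': array([[ 0.00592069, -0.99963523,  0.02635049],
       [-0.99731725, -0.00782547, -0.0727809 ],
       [ 0.07296055, -0.02584889, -0.9969998 ]]), 't': array([0.01078796, 0.52506779, 0.97184855])}
weight [([444.6, 197.7, 458.8, 215.5], 0.61)]
case [([216.4, 159.4, 304.1, 227.4], 0.56)]
lid [([255.5, 177.6, 340.1, 238.1], 0.67)]
lid_thumb [([255.2, 175.9, 342.4, 237.3], 0.57)]
endbar [([213.5, 168.6, 228.1, 202.9], 0.69), ([213.7, 162.7, 303.2, 229.0], 0.64)]
bottle [([431.5, 112.8, 471.8, 147.0], 0.59)]
beaker [([133.4, 234.4, 169.5, 266.0], 0.77)]
dish [([178.7, 119.5, 209.9, 149.4], 0.73)]
0.9 [[ 9.64078503e-01  2.65617466e-01  3.87665757e-05]
 [ 2.65617468e-01 -9.64078499e-01 -9.35619604e-05]
 [ 1.25223313e-05  1.00498154e-04 -9.99999995e-01]]
```

View pics/side0.png

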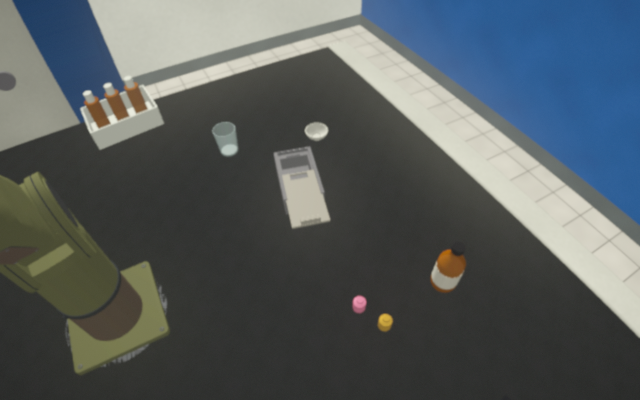

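View pics/top0.png

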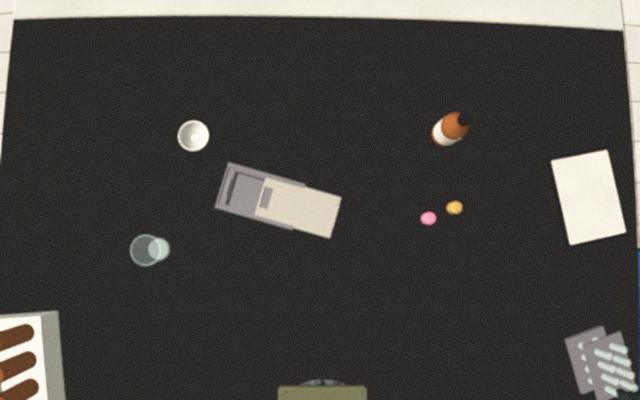

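```bash
python3 - <<'E'
import cv2,numpy as np
s=cv2.imread("pics/side0.png");t=cv2.imread("pics/top0.png")
a=cv2.resize(s[280:345,325:415],(540,390),interpolation=cv2.INTER_CUBIC)
cv2.imwrite("pics/cs.png",a)
a=cv2.resize(t[170:270,380:480],(600,600),interpolation=cv2.INTER_CUBIC)
cv2.imwrite("pics/ct.png",a)
a=cv2.resize(t[145:245,205:355],(795,530),interpolation=cv2.INTER_CUBIC)
cv2.imwrite("pics/cc.png",a)
a=cv2.resize(s[135:240,255:345],(514,600),interpolation=cv2.INTER_CUBIC)
cv2.imwrite("pics/ccs.png",a)
E
```

```text
(no output)
```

View pics/cs.png

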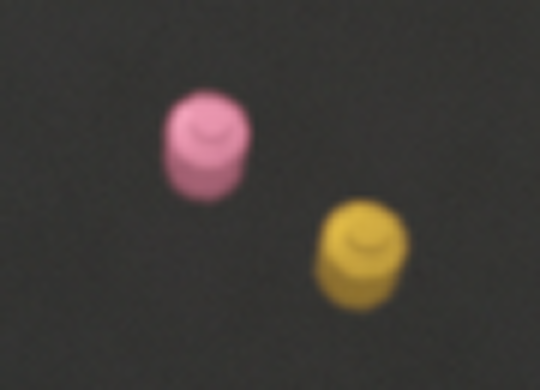

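View pics/ct.png

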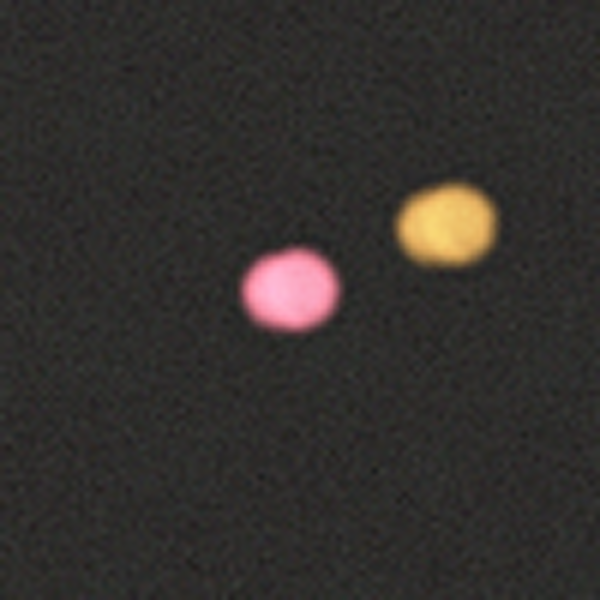

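View pics/cc.png

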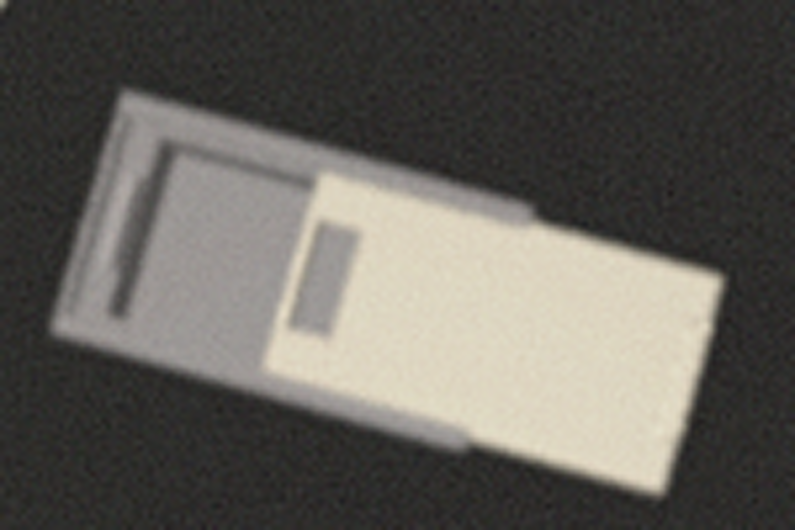

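View pics/ccs.png

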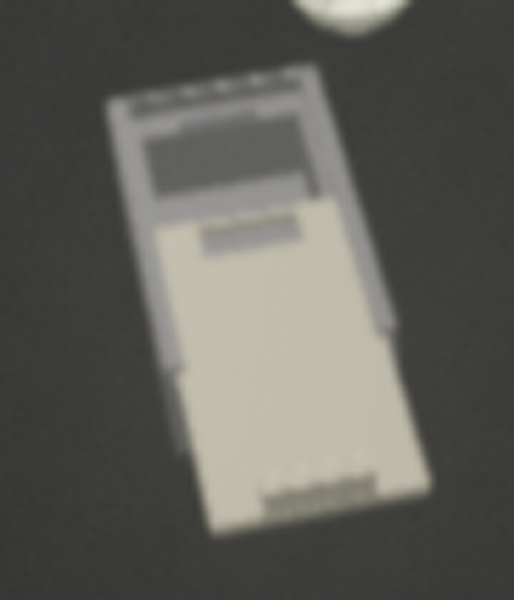

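Candidates for the weight: the pink one at side (359,304) / top (428,218), and the yellow-gold one at side (385,322) / top (454,207). In the close crops, the gold one is brass-coloured and upright with its knob on top, so that is the one I'll pick. Next I'll work out the positions.

```bash
cat > h.py <<'E'
import numpy as np,cv2
from workcell import vision
C={c:vision.camera_info(c) for c in("side","top")}
def K(i): return np.array([[i["fx"],0,i["cx"]],[0,i["fy"],i["cy"]],[0,0,1.]])
def proj(c,P):
    i=C[c]; return cv2.projectPoints(np.asarray(P,float).reshape(-1,3),cv2.Rodrigues(i["R"])[0],i["t"],K(i),i["D"])[0].reshape(-1,2)
def back(c,px,z):
    i=C[c]; u=cv2.undistortPoints(np.array(px,float).reshape(-1,1,2),K(i),i["D"]).reshape(-1,2)
    d=np.c_[u,np.ones(len(u))]@i["R"]; o=-i["R"].T@i["t"]
    return o+d*((z-o[2])/d[:,2])[:,None]
def T(x,y,yaw,P):
    P=np.asarray(P,float).reshape(-1,3); c,s=np.cos(yaw),np.sin(yaw)
    return np.c_[x+c*P[:,0]-s*P[:,1],y+s*P[:,0]+c*P[:,1],P[:,2]]
E
python3 - <<'E'
from h import *
t=cv2.imread("pics/top0.png");s=cv2.imread("pics/side0.png")
f=lambda p:np.array(p)/5.3+[205,145]
print("case",back("top",[f((125,90)),f((50,332))],.0616), "lips",back("top",[f((535,212)),f((470,450))],.0616))
print("lid front",back("top",[f((318,172)),f((265,370))],.056),"rear",back("top",[f((725,272)),f((663,496))],.054))
g=lambda p:np.array(p)*[90/514,105/600]+[255,135]
print("side case",back("side",[g((107,100)),g((318,65))],.0616),"lips",back("side",[g((175,372)),g((395,330))],.0616))
print("side lid",back("side",[g((155,227)),g((335,200))],.056),back("side",[g((212,535)),g((432,490))],.051))
from scipy.optimize import least_squares
# weight via colour segmentation in both
masks={}
for c,im,roi in(("top",t,(190,225,440,470)),("side",s,(305,340,370,400))):
    h=cv2.cvtColor(im,cv2.COLOR_BGR2HSV)
    m=((h[...,0]>12)&(h[...,0]<35)&(h[...,1]>90)&(h[...,2]>90)).astype(np.uint8)
    r=np.zeros_like(m);a,b,e,d=roi;r[a:b,e:d]=m[a:b,e:d]
    ys,xs=np.nonzero(r);masks[c]=(xs.mean(),ys.mean(),xs.min(),xs.max(),ys.min(),ys.max());print(c,masks[c],len(xs))
th=np.linspace(0,2*np.pi,40)
cyl=lambda r,z:np.c_[r*np.cos(th),r*np.sin(th),0*th+z]
W=np.vstack([cyl(.014,0),cyl(.014,.028),cyl(.005,.04)])
def cen(c,x,y):
    h=cv2.convexHull(proj(c,W+[x,y,0]).astype(np.float32));M=cv2.moments(h);return np.array([M['m10']/M['m00'],M['m01']/M['m00']])
for cs in(("top",),("side",),("top","side")):
    r=least_squares(lambda p:np.concatenate([cen(c,*p)-masks[c][:2] for c in cs]),[.5,-.35],diff_step=1e-3);print(cs,r.x,r.fun)
E
```

```text
case [[0.61466014 0.21332791 0.0616    ]
 [0.51159234 0.24263314 0.0616    ]] lips [[0.56402117 0.03901258 0.0616    ]
 [0.46338457 0.06549781 0.0616    ]]
lid front [[0.58101289 0.13143191 0.056     ]
 [0.49657456 0.15254353 0.056     ]] rear [[ 0.5399171  -0.04218003  0.054     ]
 [ 0.44454558 -0.01605945  0.054     ]]
side case [[0.51282351 0.24181502 0.0616    ]
 [0.61598928 0.21217819 0.0616    ]] lips [[0.46731991 0.06472531 0.0616    ]
 [0.56453257 0.03797497 0.0616    ]]
side lid [[0.49879012 0.15547016 0.056     ]
 [0.58153016 0.12880872 0.056     ]] [[ 0.44544087 -0.01656221  0.051     ]
 [ 0.53867179 -0.04184586  0.051     ]]
top (np.float64(454.12886597938143), np.float64(207.0), np.int64(446), np.int64(462), np.int64(200), np.int64(213)) 194
side (np.float64(384.68722466960355), np.float64(321.72246696035245), np.int64(377), np.int64(392), np.int64(313), np.int64(331)) 227
('top',) [ 0.52032851 -0.31439529] [ 1.24067128e-06 -7.31842533e-08]
('side',) [ 0.51987905 -0.31156582] [4.37319699e-06 3.62167708e-06]
('top', 'side') [ 0.5200198  -0.31278694] [-0.65505157  0.12426586  0.37382961  0.43924392]
```

```bash
cat >> h.py <<'E'
CX,CY,YAW=.539,.140,np.radians(74.4)
u=np.array([np.cos(YAW),np.sin(YAW),0]);v=np.array([-u[1],u[0],0])
def case(x,y,z): return np.array([CX,CY,0])+x*u+y*v+[0,0,z]
ORI={+1:np.c_[u,np.cross([0,0,-1],u),[0,0,-1]],-1:np.c_[-u,np.cross([0,0,-1],-u),[0,0,-1]]}
E
python3 - <<'E'
from h import *
from workcell import arm
print("bottle base",back("top",[(441,137)],.0), back("side",[(443,284)],0),"beaker",back("top",[(166,250)],0),"dish",back("top",[(193,136)],.01))
for sg in(1,-1):
  for n,p in(("pick",[.520,-.313,.01]),("place",case(.038,0,.014)),("push0",case(-.20,0,.057)),("push1",case(-.1,0,.057))):
    q=arm.inverse_kinematics(list(p),ORI[sg]); print(sg,n,p,None if q is None else np.round(q,0))
E
```

```text
bottle base [[ 0.69288088 -0.29052834  0.        ]] [[ 0.69505607 -0.29941094  0.        ]] beaker [[0.41414216 0.36884298 0.        ]] dish [[0.68567701 0.30954075 0.01      ]]
1 pick [0.52, -0.313, 0.01] [ 33.  57. -12. 100.  24.  25. -10.]
1 place [0.54921895 0.17660018 0.014     ] [-28.  56.   9. 106. -23.  20. -16.]
1 push0 [ 0.48521604 -0.05263251  0.057     ] [  5.  48.  -7. 121.  24.  12. -39.]
1 push1 [0.51210802 0.04368374 0.057     ] [ -6.  49.  -7. 116.  19.  16. -44.]
-1 pick [0.52, -0.313, 0.01] [  16.   59.   19.  101.  -38.   27. -134.]
-1 place [0.54921895 0.17660018 0.014     ] [ 13.  76. -72. 104.  80.  70.  77.]
-1 push0 [ 0.48521604 -0.05263251  0.057     ] [  -9.   50.   16.  121.  -51.   15. -144.]
-1 push1 [0.51210802 0.04368374 0.057     ] [ 27.  69. -72. 115.  77.  66.  83.]
```

```bash
python3 - <<'E'
from h import *
from workcell import arm,vision
O=ORI[1]
arm.move_pose([.520,-.313,.12],O)
im=vision.capture("side"); cv2.imwrite("pics/s1.png",im[:,:,::-1])
arm.movel([.520,-.313,.009],velocity=.12)
print(arm.get_tcp_pos(),np.round(arm.get_contact_force(),2))
arm.close(strength=12)
print("w",arm.get_width(),arm.get_t())
arm.movel([.520,-.313,.10],velocity=.15)
print("w",arm.get_width(),np.round(arm.get_contact_force(),2),arm.get_t())
for c in("side","top"):
    im=vision.capture(c); cv2.imwrite(f"pics/{c}2.png",im[:,:,::-1])
s=cv2.imread("pics/side2.png");x,y=proj("side",[.52,-.313,.10])[0].astype(int);print(x,y)
cv2.imwrite("pics/c2.png",cv2.resize(s[max(0,y-60):y+60,x-80:x+80],(800,600),interpolation=cv2.INTER_CUBIC))
E
```

```text
[ 0.52055388 -0.31328293  0.00969044] [ 1.29 -0.24  0.08]
w 0.3119052451541357 4.6917
w 0.31166961795645276 [-0.3  -0.09 -1.85] 5.45
389 305
```

View pics/c2.png

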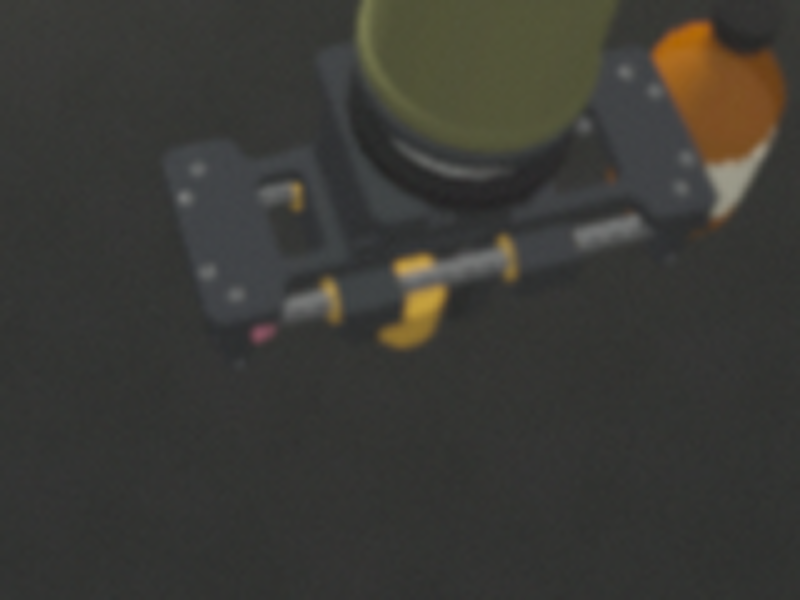

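The brass weight is gripped at width 0.312, about 27.4 mm; the gold body shows between the fingers near side (389,310). Next I'll carry it to the case.

```bash
python3 - <<'E'
from h import *
from workcell import arm,vision
O=ORI[1]
arm.movel([.520,-.313,.15],velocity=.2)
p=case(.038,0,.14); arm.move_pose(list(p),O)
arm.movel(list(case(.038,0,.075)),velocity=.12)
print(arm.get_tcp_pos()-case(.038,0,.075),np.round(arm.get_contact_force(),2),arm.get_t(),arm.get_width())
for c in("side","top"):
    im=vision.capture(c); cv2.imwrite(f"pics/{c}3.png",im[:,:,::-1])
s=cv2.imread("pics/side3.png");x,y=proj("side",case(.0,0,.06))[0].astype(int)
t=cv2.imread("pics/top3.png");X,Y=proj("top",case(.0,0,.06))[0].astype(int)
a=cv2.resize(s[y-60:y+60,x-40:x+40],(400,600),interpolation=cv2.INTER_CUBIC)
b=cv2.resize(t[Y-60:Y+60,X-40:X+40],(400,600),interpolation=cv2.INTER_CUBIC)
cv2.imwrite("pics/c3.png",np.hstack([a,b]))
E
```

```text
[ 4.51504020e-04 -2.72657302e-05  3.35162502e-04] [-0.22 -0.34 -1.13] 8.425 0.3101810738926566
```

View pics/c3.png

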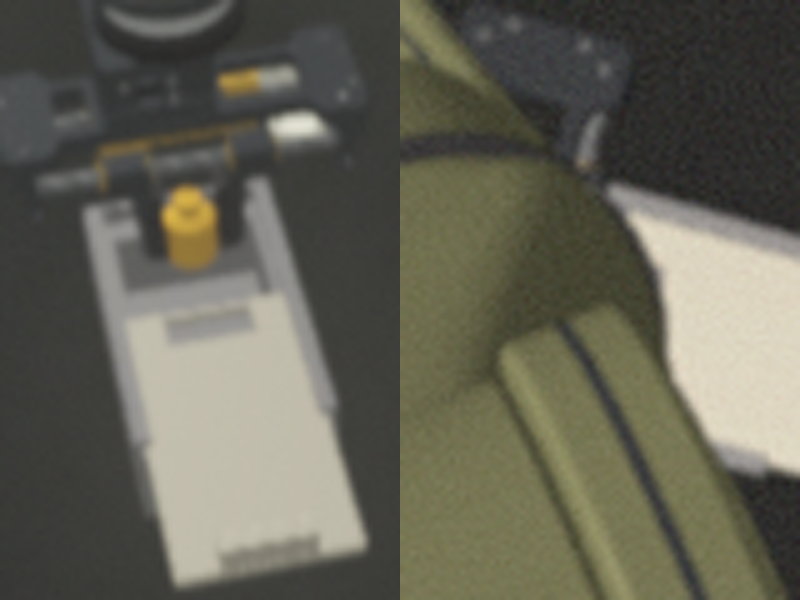

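The side view shows the gold weight held upright between the fingers above the uncovered part of the case (crop (190,230)). The lid is undisturbed, so I'll lower it until it touches.

```bash
python3 - <<'E'
from h import *
from workcell import arm,vision
arm.movel(list(case(.038,0,.020)),velocity=.08)
f0=arm.get_contact_force();print(np.round(f0,2),arm.get_tcp_pos()[2])
for z in np.arange(.0185,.011,-.001):
    arm.movel(list(case(.038,0,z)),velocity=.02)
    f=arm.get_contact_force();print(round(z,4),arm.get_tcp_pos()[2],np.round(f,2),arm.get_t())
    if f[2]-f0[2]>2.0: break
E
```

```text
[-0.38  0.37 -1.29] 0.020102003744609617
0.0185 0.01882195626164828 [-0.21 -0.01 -1.32] 9.6167
0.0175 0.017561144430726542 [-1.14 -0.25 -1.69] 9.8667
0.0165 0.016435612119538447 [ 0.03 -0.53 -1.09] 10.1167
0.0155 0.015412500788361986 [ 0.2   0.85 -2.28] 10.3667
0.0145 0.014928381153156839 [ 0.02 -0.48  3.47] 10.6167
```

```bash
python3 - <<'E'
from h import *
from workcell import arm,vision
t0=arm.get_t()
try: arm.gripper_open()
except Exception as e: print("E",e)
print("w",arm.get_width(),arm.get_t()-t0,np.round(arm.get_contact_force(),2),arm.get_tcp_pos())
for c in("side","top"):
    im=vision.capture(c); cv2.imwrite(f"pics/{c}4.png",im[:,:,::-1])
s=cv2.imread("pics/side4.png");x,y=proj("side",case(.0,0,.06))[0].astype(int)
cv2.imwrite("pics/c4.png",cv2.resize(s[y-60:y+60,x-50:x+50],(500,600),interpolation=cv2.INTER_CUBIC))
E
```

```text
w 0.5447474312700559 0.4333000000000009 [0.35 0.79 0.76] [0.54905821 0.17670954 0.01441629]
```

View pics/c4.png

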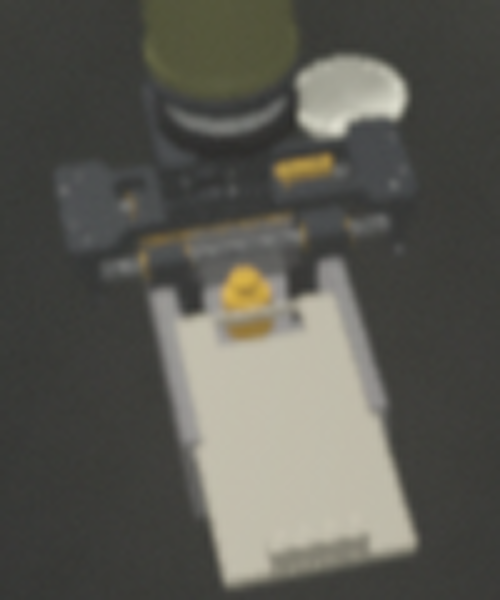

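The fingers opened to 48 mm and stopped on the walls with forces balanced. The weight stands free and upright (crop (245,300)) and the lid hasn't moved. I'll lift straight out and check.

```bash
python3 - <<'E'
from h import *
from workcell import arm,vision
arm.wait(.3)
p=arm.get_tcp_pos()
for z in (.03,.05,.065):
    arm.movel(list(case(.038,0,z)),velocity=.06)
    print(arm.get_width(),np.round(arm.get_contact_force(),2),arm.get_t())
arm.movel(list(case(.038,0,.15)),velocity=.2)
arm.close(strength=20)
arm.move_pose(list(case(-.21,0,.15)),ORI[1])
print(arm.get_tcp_pos()-case(-.21,0,.15),arm.get_t(),arm.get_width())
for c in("side","top"):
    im=vision.capture(c); cv2.imwrite(f"pics/{c}5.png",im[:,:,::-1])
s=cv2.imread("pics/side5.png");x,y=proj("side",case(.0,0,.06))[0].astype(int)
t=cv2.imread("pics/top5.png");X,Y=proj("top",case(.0,0,.06))[0].astype(int)
a=cv2.resize(s[y-60:y+60,x-40:x+40],(400,600),interpolation=cv2.INTER_CUBIC)
b=cv2.resize(t[Y-60:Y+60,X-50:X+30],(400,600),interpolation=cv2.INTER_CUBIC)
cv2.imwrite("pics/c5.png",np.hstack([a,b]))
E
```

```text
0.5719629241189644 [-1.47 -1.91 -0.04] 11.8583
0.684956671290891 [-2.85 -1.81  7.6 ] 12.3417
0.9977929099640384 [-1.31  0.08 -0.37] 12.7417
[0.00125358 0.00174258 0.00023428] 15.5917 0.007529597598966181
```

View pics/c5.png

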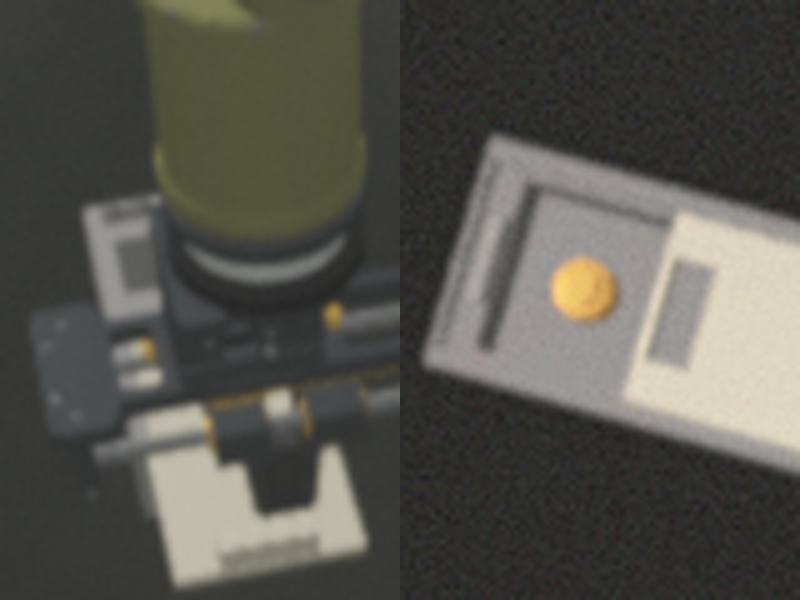

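View pics/side5.png

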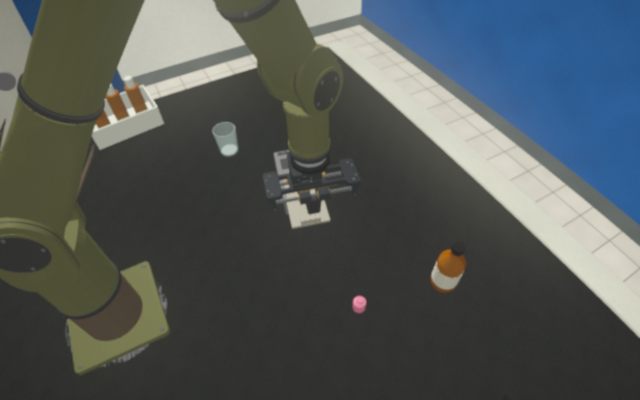

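The top view shows the weight upright and centred in the case (crop (585,290)), with the lid still open by about 84 mm. Next I'll push the lid.

```bash
python3 - <<'E'
from h import *
from workcell import arm,vision
Z=.057
arm.movel(list(case(-.21,0,Z)),velocity=.15)
f0=arm.get_contact_force();print(np.round(f0,2),arm.get_t())
for x in np.r_[-.195,-.188:-.125:.006]:
    arm.movel(list(case(x,0,Z)),velocity=.04)
    f=(arm.get_contact_force()-f0);d=arm.get_tcp_pos()-[CX,CY,0]
    print(round(x,4),round(d@u,4),round(d[2],4),"F",np.round([f@u,f@v,f[2]],2),round(arm.get_t(),2))
    if -(f@u)>10: break
for c in("side","top"):
    im=vision.capture(c); cv2.imwrite(f"pics/{c}6.png",im[:,:,::-1])
s=cv2.imread("pics/side6.png");x,y=proj("side",case(.0,0,.06))[0].astype(int)
t=cv2.imread("pics/top6.png");X,Y=proj("top",case(.0,0,.06))[0].astype(int)
a=cv2.resize(s[y-60:y+60,x-40:x+40],(400,600),interpolation=cv2.INTER_CUBIC)
b=cv2.resize(t[Y-60:Y+60,X-50:X+30],(400,600),interpolation=cv2.INTER_CUBIC)
cv2.imwrite("pics/c6.png",np.hstack([a,b]))
E
```

```text
[ 0.75 -0.11  0.95] 16.4583
-0.195 -0.1948 0.0572 F [ 0.26 -0.21 -1.03] 16.98
-0.188 -0.1876 0.057 F [-1.03  1.02 -0.92] 17.31
-0.182 -0.1816 0.057 F [-0.56  0.99 -0.56] 17.61
-0.176 -0.1755 0.057 F [-0.4   1.21 -0.76] 17.91
-0.17 -0.1695 0.057 F [ 0.16  0.44 -1.62] 18.21
-0.164 -0.1635 0.057 F [ 0.56  1.6  -1.24] 18.51
-0.158 -0.1575 0.057 F [-0.35 -0.31 -0.83] 18.81
-0.152 -0.1515 0.057 F [ 0.02  0.6  -1.91] 19.11
-0.146 -0.1455 0.057 F [ 0.27  0.45 -0.54] 19.41
-0.14 -0.1394 0.057 F [ 0.53  0.22 -1.81] 19.71
-0.134 -0.1335 0.057 F [ 0.13  1.38 -0.37] 20.01
-0.128 -0.1275 0.057 F [-0.37  1.17 -0.9 ] 20.31
```

View pics/c6.png

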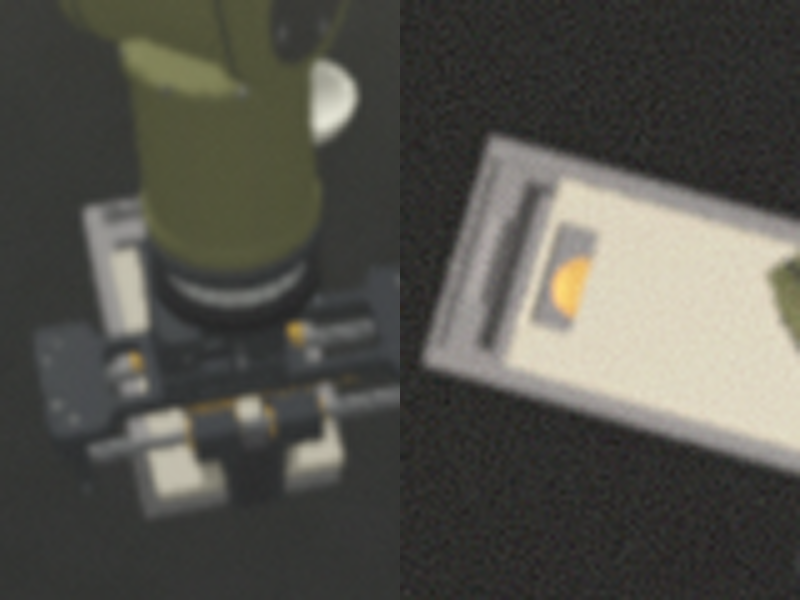

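The lid slides straight in its grooves; about 30 mm is left. The weight shows undisturbed through the slot (crop (575,285)). I'll close the next stretch in fine steps with force guarding.

```bash
python3 - <<'E'
from h import *
from workcell import arm,vision
Z=.057
for x in np.r_[-.124,-.120,-.117:-.1005:.0007]:
    arm.movel(list(case(x,0,Z)),velocity=.02 if x<-.116 else .008)
    f=arm.get_contact_force()-[.3,-.2,.0];d=arm.get_tcp_pos()-[CX,CY,0]
    print(round(x,4),round(d@u,4),round(d[2],4),"F",np.round([f@u,f@v,f[2]],2),round(arm.get_t(),2))
    if -(f@u)>24: break
E
```

```text
-0.124 -0.1238 0.057 F [-0.18  0.54  0.93] 20.76
-0.12 -0.1197 0.057 F [ 0.42 -0.33 -0.29] 21.11
-0.117 -0.1167 0.057 F [ 0.15 -0.76 -0.61] 21.41
-0.1163 -0.1162 0.057 F [ 0.07  0.64 -0.18] 21.66
-0.1156 -0.1156 0.057 F [-0.05  1.5   0.13] 21.91
-0.1149 -0.1149 0.057 F [ 0.24 -0.37 -0.34] 22.16
-0.1142 -0.1141 0.057 F [ 0.03  0.27 -0.38] 22.41
-0.1135 -0.1134 0.057 F [0.77 0.18 1.12] 22.66
-0.1128 -0.1127 0.057 F [0.36 1.18 0.4 ] 22.91
-0.1121 -0.112 0.057 F [-1.09 -0.04  0.  ] 23.16
-0.1114 -0.1113 0.057 F [-0.02  0.01 -0.43] 23.41
-0.1107 -0.1106 0.057 F [ 0.66  0.06 -0.65] 23.66
-0.11 -0.11 0.057 F [-0.02 -0.12 -1.44] 23.91
-0.1093 -0.1094 0.057 F [ 0.01  0.17 -1.63] 24.16
-0.1086 -0.1085 0.057 F [0.87 0.15 0.06] 24.41
-0.1079 -0.1077 0.057 F [-0.52  0.8  -0.11] 24.66
-0.1072 -0.1074 0.057 F [-1.31  0.67  0.04] 24.91
-0.1065 -0.1073 0.057 F [-3.5   0.27  0.38] 25.16
-0.1058 -0.1072 0.057 F [-4.88 -0.37  1.89] 25.41
-0.1051 -0.1072 0.057 F [-6.01 -0.09  2.45] 25.66
-0.1044 -0.1071 0.057 F [-6.46  0.93  2.86] 25.91
-0.1037 -0.1071 0.057 F [-8.71  1.32  3.16] 26.16
-0.103 -0.1071 0.057 F [-9.04  0.22  3.31] 26.41
-0.1023 -0.107 0.057 F [-10.22   0.02   4.05] 26.66
-0.1016 -0.107 0.057 F [-11.08  -0.33   4.39] 26.91
-0.1009 -0.107 0.057 F [-12.52  -0.38   4.82] 27.16
```

It's at the ridge, with 12.5 N so far. The arm is soft, about 2 N/mm, so the wound-up push could spring the lid into the end bar when it snaps over. I'll back off and push with a slightly tilted finger whose tip reaches below lid level. The case's own rear face then catches the finger just before the lid is home, and I can press on the bar gently afterwards.

```bash
cat >> h.py <<'E'
def tilt(deg):
    a=np.radians(deg);k=np.array([0,0,1.])
    z=-k*np.cos(a)+u*np.sin(a); x=u*np.cos(a)+k*np.sin(a)
    return np.c_[x,np.cross(z,x),z]
E
python3 - <<'E'
from h import *
from workcell import arm,vision
O=tilt(6)
arm.movel(list(case(-.135,0,.057)),velocity=.06)
arm.move_pose(list(case(-.135,0,.042)),O)
d=arm.get_tcp_pos()-[CX,CY,0];f0=arm.get_contact_force();print(d@u,d@v,d[2],np.round(f0,2),arm.get_t())
arm.movel(list(case(-.112,0,.042)),velocity=.05)
for x in np.arange(-.110,-.1035,.001):
    arm.movel(list(case(x,0,.042)),velocity=.01)
    f=arm.get_contact_force();d=arm.get_tcp_pos()-[CX,CY,0]
    print(round(x,4),round(d@u,4),round(d@v,4),round(d[2],4),"F",np.round([f@u,f@v,f[2]],2),round(arm.get_t(),2))
    if -(f@u)>8: break
im=vision.capture("top"); cv2.imwrite("pics/top7.png",im[:,:,::-1])
t=cv2.imread("pics/top7.png");X,Y=proj("top",case(.0,0,.06))[0].astype(int)
cv2.imwrite("pics/c7.png",cv2.resize(t[Y-50:Y+50,X-55:X+45],(600,600),interpolation=cv2.INTER_CUBIC))
E
```

```text
-0.1366565538448318 0.0005956545704024763 0.04150874373563794 [ 0.41  0.41 -0.15] 28.1333
-0.11 -0.1102 -0.0 0.042 F [ 0.15 -0.49 -0.61] 29.09
-0.109 -0.109 -0.0 0.042 F [-0.03  0.18 -0.01] 29.34
-0.108 -0.1079 -0.0 0.042 F [-0.11 -0.38 -1.04] 29.59
-0.107 -0.1069 0.0 0.042 F [ 0.03 -0.65 -0.38] 29.84
-0.106 -0.1061 0.0 0.042 F [-0.18  0.04  0.07] 30.09
-0.105 -0.1059 0.0001 0.0419 F [-2.73 -0.66  0.25] 30.34
-0.104 -0.1059 0.0001 0.0419 F [-5.61  0.05  2.68] 30.59
```

View pics/c7.png

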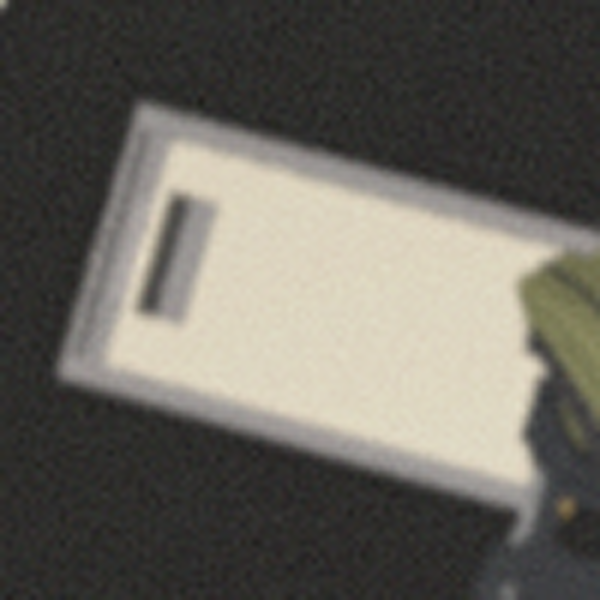

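The lid front is about 8–9 mm short of the end bar (front edge from crop (165,140) to (105,365)) and is seated squarely. I'll keep pushing.

```bash
python3 - <<'E'
from h import *
from workcell import arm,vision
last=None
for x in np.arange(-.1028,-.0895,.0008):
    arm.movel(list(case(x,0,.042)),velocity=.008)
    f=arm.get_contact_force();d=arm.get_tcp_pos()-[CX,CY,0]
    print(round(x,4),round(d@u,4),round(d@v,4),round(d[2],4),"F",np.round([f@u,f@v,f[2]],2),round(arm.get_t(),2))
    if -(f@u)>26: break
    if d@u>-.1025: break
E
```

```text
-0.1028 -0.1058 0.0001 0.0419 F [-8.14 -1.21  3.88] 30.94
-0.102 -0.1058 0.0001 0.0419 F [-8.48 -1.63  3.93] 31.19
-0.1012 -0.1057 0.0001 0.0419 F [-11.09  -0.13   4.93] 31.44
-0.1004 -0.1057 0.0002 0.0419 F [-11.98  -1.19   5.86] 31.69
-0.0996 -0.1057 0.0002 0.0418 F [-12.75  -1.07   6.06] 31.94
-0.0988 -0.1056 0.0003 0.0418 F [-13.94  -1.69   7.11] 32.19
-0.098 -0.1056 0.0003 0.0418 F [-15.67  -1.82   8.33] 32.44
-0.0972 -0.1055 0.0003 0.0418 F [-16.7   -1.17   8.84] 32.69
-0.0964 -0.1055 0.0004 0.0418 F [-16.75  -1.36   9.78] 32.94
-0.0956 -0.1054 0.0005 0.0417 F [-18.72  -1.08   9.81] 33.19
-0.0948 -0.1051 0.0006 0.0417 F [-19.56  -1.13   9.68] 33.44
-0.094 -0.1048 0.0008 0.0417 F [-19.44  -1.79  10.82] 33.69
-0.0932 -0.1043 0.001 0.0416 F [-20.3   -0.78  10.82] 33.94
-0.0924 -0.1038 0.0012 0.0416 F [-20.62  -0.72  11.8 ] 34.19
-0.0916 -0.0956 0.0004 0.0418 F [-14.4   -0.9    1.62] 34.44
```

The lid jumped over the ridge and the finger came to rest on the case. I'll back off, look, then press upright on the thumb bar.

```bash
python3 - <<'E'
from h import *
from workcell import arm,vision
arm.movel(list(case(-.13,0,.042)),velocity=.06)
for c in("side","top"):
    im=vision.capture(c); cv2.imwrite(f"pics/{c}8.png",im[:,:,::-1])
t=cv2.imread("pics/top8.png");X,Y=proj("top",case(.0,0,.06))[0].astype(int)
cv2.imwrite("pics/c8.png",cv2.resize(t[Y-50:Y+50,X-55:X+45],(600,600),interpolation=cv2.INTER_CUBIC))
arm.move_pose(list(case(-.13,0,.059)),ORI[1])
print(arm.get_t())
E
```

```text
35.5917
```

View pics/c8.png

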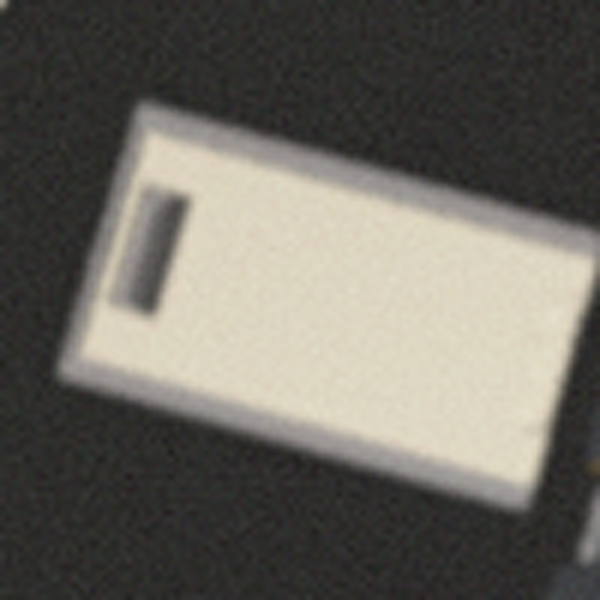

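The lid meets the end bar, flush at the rear, with the ridge showing in the slot (crop (150,250)). Now a gradual press up to about 16 N.

```bash
python3 - <<'E'
from h import *
from workcell import arm,vision
Z=.059
arm.movel(list(case(-.106,0,Z)),velocity=.05)
arm.movel(list(case(-.100,0,Z)),velocity=.01)
F=[]
for x in np.arange(-.0995,-.080,.0008):
    arm.movel(list(case(x,0,Z)),velocity=.008)
    f=arm.get_contact_force();d=arm.get_tcp_pos()-[CX,CY,0];F.append(-(f@u))
    print(round(x,4),round(d@u,4),round(d[2],4),"F",np.round([f@u,f@v,f[2]],2),round(arm.get_t(),2))
    if F[-1]>16.3 or arm.get_t()>52: break
for i in range(5):
    arm.wait(.1); f=arm.get_contact_force(); print(np.round([f@u,f@v,f[2]],2))
E
```

```text
-0.0995 -0.0995 0.059 F [ 0.24 -0.02 -1.09] 37.23
-0.0987 -0.0986 0.059 F [0.11 0.52 0.87] 37.48
-0.0979 -0.0978 0.059 F [ 0.77 -0.69  0.04] 37.73
-0.0971 -0.097 0.059 F [-0.36  0.07 -0.79] 37.98
-0.0963 -0.0964 0.059 F [-0.5  -0.04 -0.32] 38.23
-0.0955 -0.0963 0.059 F [-2.45 -0.63  1.52] 38.48
-0.0947 -0.0963 0.059 F [-5.33 -0.16  1.36] 38.73
-0.0939 -0.0963 0.059 F [-7.2  -0.95  1.78] 38.98
-0.0931 -0.0963 0.059 F [-8.16 -0.5   3.46] 39.23
-0.0923 -0.0963 0.059 F [-8.51 -0.22  2.77] 39.48
-0.0915 -0.0962 0.059 F [-10.68  -1.22   3.71] 39.73
-0.0907 -0.0962 0.059 F [-11.25  -1.38   5.19] 39.98
-0.0899 -0.0962 0.059 F [-12.74  -1.3    5.1 ] 40.23
-0.0891 -0.0962 0.059 F [-14.04  -1.55   5.3 ] 40.48
-0.0883 -0.0962 0.059 F [-14.08  -1.97   6.63] 40.73
-0.0875 -0.0962 0.059 F [-16.91  -1.68   7.34] 40.98
[-16.97  -2.33   7.39]
[-16.76  -2.53   6.73]
[-16.6   -1.28   7.64]
[-15.86  -2.05   6.39]
[-16.69  -2.61   6.55]
```

The lid is held firmly at 16.7 N with no movement. Lid friction takes some of that, so I'll go to about 19 N for margin (the bar can never see more than the push), then retreat and check.

```bash
python3 - <<'E'
from h import *
from workcell import arm,vision
Z=.059
for x in (-.0867,-.0861):
    arm.movel(list(case(x,0,Z)),velocity=.008)
    arm.wait(.2); f=arm.get_contact_force(); d=arm.get_tcp_pos()-[CX,CY,0]; print(round(d@u,4),np.round([f@u,f@v,f[2]],2))
arm.movel(list(case(-.097,0,Z)),velocity=.03)
arm.movel(list(case(-.13,0,Z)),velocity=.08)
arm.movel(list(case(-.16,0,.15)),velocity=.2)
arm.move_pose([.40,-.15,.28],ORI[1])
for c in("side","top"):
    im=vision.capture(c); cv2.imwrite(f"pics/{c}9.png",im[:,:,::-1])
s=cv2.imread("pics/side9.png");x,y=proj("side",case(.0,0,.06))[0].astype(int)
t=cv2.imread("pics/top9.png");X,Y=proj("top",case(.0,0,.06))[0].astype(int)
a=cv2.resize(s[y-50:y+50,x-33:x+33],(396,600),interpolation=cv2.INTER_CUBIC)
b=cv2.resize(t[Y-75:Y+75,X-50:X+50],(400,600),interpolation=cv2.INTER_CUBIC)
cv2.imwrite("pics/c9.png",np.hstack([a,b]));print(arm.get_t(),np.round(arm.get_contact_force(),2))
E
```

```text
-0.0961 [-18.23  -2.35   6.47]
-0.0961 [-18.08  -2.35   7.52]
45.025 [-0.13  0.07 -0.01]
```

View pics/c9.png

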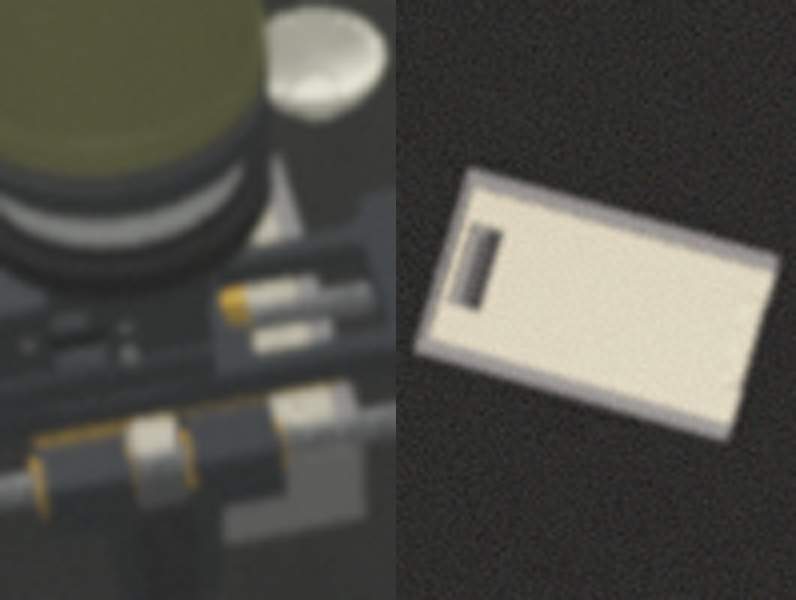

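View pics/side9.png

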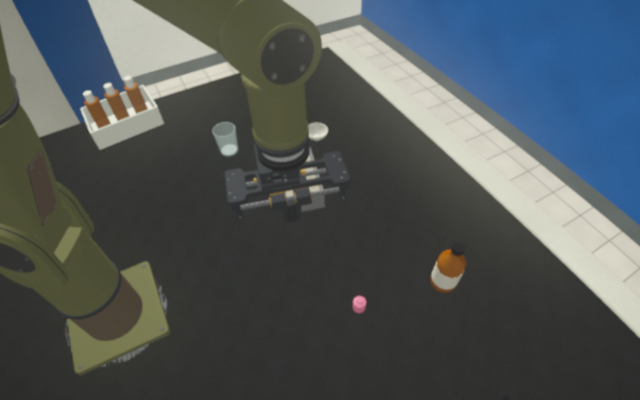

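```bash
python3 - <<'E'
from workcell import arm
arm.job_done(); print(arm.get_t())
E
```

```text
the job is handed in; nothing more can be done
the job is handed in; nothing more can be done
```

I stood the brass weight upright in the case, pushed the lid over the ridge until it was home, pressed it on the end bar, and handed the job in at about 45 s. No verdict was reported.

- **Weight:** I took the gold one and left the pink look-alike. A top picture after release showed it upright and centred, with the lid still open about 84 mm. The opening fingers were stopped by the case walls at 48 mm, which was enough to free the weight. With the lid shut the weight is hidden, so I could not check it again at the end. The last sight of it, through the lid slot partway through closing, showed it undisturbed.
- **Ridge:** The lid went over at about 20.6 N. The arm gives about 1 mm for every 2 N, so the lid could have sprung into the end bar. I pushed with a tilted finger so that the case's rear face would stop it. I could not measure the impact itself.
- **Press on the end bar:** The lid stayed firmly stopped while I built up to 16.7 N and then 18 N at the tool. This was above the 15 N you asked for, to allow for lid friction; I estimate at least 14 N reached the bar, but did not measure it there.
- **Last pictures:** The top view shows the lid front on the end bar, the ridge in the slot and the rear flush. The bottle, beaker and dish look unmoved, and the arm touches nothing.

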